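Clamp the wooden egg in the banding stand: outer knob, then inner knob

TASK

Clamp the wooden egg in the banding stand so that it is ready for painting: run the rubber cup down with the large outer knob until it hangs a few millimetres clear of the egg, then close the rest and nip the egg up with the small inner knob above it, by feel, until it is held firmly (about 25 N) but not crushed. Never press with the outer knob, leave the other things on the table where they are, and let go of the stand.

Things in the scene. Friction and masses are not known exactly. Their poses are not given: they have to be found in the camera images.
- stand: The banding stand, fixed: dark wooden base 205 x 116 x 19 mm, 100 mm aluminium wheel with the egg on it, and a steel column 21 mm thick, 92 mm from the wheel's axis along the stand's +x (away from the robot), that carries an aluminium head over the wheel. Nothing of it but the knobs is higher than 177 mm. Origin: on the table under the wheel's axis
- stand_axis (a point): Point on the stand's vertical axis, 190 mm above the table; wheel, egg, cup and both knobs share this axis
- outer_grip (a point): Centre of the large outer knob (coarse), on the axis, at the height to grip: fluted black plastic, 54 mm across, 24 mm high; this point is 10 mm below its top, which is 211 to 213 mm above the table at the start. Turning it does not move it up or down; it sinks up to 10 mm as the inner knob is tightened
- inner_grip (a point): Centre of the small inner knob (fine), on the axis just above the outer one, at the height to grip: fluted black plastic, 26 mm across, from 218 to 245 mm above the table; this point is 8 mm below its top. It does not move up or down
- coarse_knob (a joint): Turn of the outer knob, rad, 0 to 4.0; grows clockwise seen from above. Each radian clockwise lowers the cup by 12 mm. It turns stiffly (up to about 0.45 N m) and stays where it is left. Against the egg its load rises by some 400 N per radian, far too fast to set
- fine_knob (a joint): Turn of the inner knob, rad, 0 to 4.2 (end stop); grows clockwise seen from above. Each radian clockwise lowers the cup by 2.5 mm. Drag about 0.12 N m while the cup hangs free; each newton of the cup on the egg adds 0.0025 N m, so at 25 N it is about 0.06 N m stiffer than when free. It stays where it is left
- cup_seat (a point): Centre of the cup's soft inner face, on the axis, facing down; the cup touches the egg when this point has come down to the egg's crown. The cup is a rubber-lined steel bell 34 mm across with a 3 mm lip below this face
- cup: The cup; its origin lies on the axis 7 mm above cup_seat. Its shank has end play in the quill: after touching the egg the cup first gives by an unknown 0 to 2.5 mm at only some 6 N; once that is taken up the load rises steeply, by about 35 N per mm of travel. Only feel tells when
- egg_crown (a point): Top of the wooden egg, a turned and painted blank with a flat foot, 42 mm across and 54 mm high, standing upright in the soft-lipped seat of the wheel; its crown is 90 mm above the table
- egg: The wooden egg; origin at the centre of its flat foot, z up
- sanding_block: Bystander: cork sanding block, 56 x 85 x 24 mm, to the right in front of the stand
- paint_pot: Bystander: small clear paint pot with a tab, 50 x 59 x 30 mm, beside the stand
- brush: Bystander: thin paint brush, 190 mm long, lying beside the stand
- water_jar: Bystander: glass rinsing jar, 64 mm across, 82 mm high
- varnish_bottle: Bystander: small brown bottle with a black cap, 42 mm across, 90 mm high
- masking_tape: Bystander: roll of masking tape, 75 mm across, 19 mm high
Not all that is in view belongs to the job. What is meant by the egg is not purple, and is the larger of those in its own colour.

How it is judged:
On the way, in this order (a step that is already met when the one before it is completed fails the run):
1. the outer knob has brought the cup to within 6 mm of the egg's crown, without pressing on it (under 8 N) (z of cup_seat in the frame of egg_crown below 0.006 m and contact force between cup and egg below 8 N and velocity of joint coarse_knob below 0.02 rad/s), for 0.2 s.
2. the inner knob has been tightened until the cup presses the egg with 14 to 40 N (contact force between cup and egg between 14 and 40 N), for 0.3 s.
At the end, for the whole second after the job is handed in: the cup presses the egg with 14 to 40 N, the egg upright within 0.1 rad and its crown within 6 mm of the stand's axis, at rest (all of step 2 and angle between egg's own z axis and vertical below 0.1 rad and horizontal distance between egg_crown and stand_axis below 0.006 m and linear speed of egg below 0.01 m/s); the robot touches nothing.
It fails at once if the egg is crushed (over 55 N) (contact force between cup and egg above 55 N).
It fails at once if the outer knob is turned down while the cup presses the egg with over 10 N (contact force between cup and egg above 10 N and velocity of joint coarse_knob above 0.05 rad/s).
It fails at once if a bystander is moved over 20 mm (distance of any of sanding_block, paint_pot, brush, water_jar, varnish_bottle, masking_tape from where it was at the start of the episode above 0.02 m).
It also fails if it takes over 72 s, if anything falls off the work surface, if the arm or the gripper's body presses on something with over 40 N, if the wrist force passes 120 N, or if a joint passes its speed limit or range.

ROBOT

A 6-joint arm with a two-finger parallel gripper is mounted at the origin on the work surface; the furniture and walls round the work are solid. World frame = base frame: x ahead of the robot, y to its left, z up, the work surface at z = 0. Lengths are in m, angles in rad, forces in N, time in s.
With the tool pointing down it reaches from about 0.3 to 0.875 m from the base axis. Payload 6.4 kg.
Tool frame: the origin (TCP) lies between the finger pads; the fingertips stand ctrl.tip_extent ahead of it and the grasp point (between the pads) is the TCP (ctrl.tip_extent is the distance from the TCP to the fingertips, in m); z points along the fingers, y is the line along which they close (so a half turn about z gives the same grasp; the last joint's range is limited). The gripper opens to 85 mm and grips with 20 to 120 N. Pads are 22 mm wide; open, the fingers measure 114 mm over their backs; the gripper's body (76 mm by 85 mm) begins 54 mm behind the grasp point. The pads swing forward as they close: fully open they stand 13 mm farther back than shut.
Start: joints at [0.997, 0.181, 1.607, -0, 1.354, -0.206], TCP at [0.207, 0.537, 0.25] pointing down, gripper open.
Joint ranges: [-2.99, 2.99], [-0.89, 2.07], [0.3, 2.58], [-1.14, 4.28], [0, 2.63], [-3.12, 3.12]. Speed limits (rad/s): [2.57, 2.57, 3.01, 3.14, 3.14, 3.14].

INTERFACE

Orientations are given as a unit quaternion [w, x, y, z].
In Python, from bench import ctrl gives the robot as it stands.
- The arm moves only by the tool send_rows, never from a script. Its arguments are lists of equal length, an entry for each row: "dr": the turn, a rotation vector about the tool's x, y, z in units of 6 degrees (1.0 is 6 degrees), a list of three; "xyz": the shift along the tool's x, y, z in cm, a list of three; "jaw": the opening in per cent of the stroke, from 0 (shut) to 100 (fully open). In form: {"dr": [[wx, wy, wz], ...], "xyz": [[dx, dy, dz], ...], "jaw": [jaw, ...]}. A call has exactly 8 rows; each row is the pose to reach, as a shift and turn from the pose commanded when the call began, along the tool's axes at that moment; what a row does not reach only later rows make up. A row lasts 1/8 s, in which the tool goes at most 62.5 mm and 10.7 degrees, less where a joint would pass 70% of its speed; a pose out of reach is approached as far as the arm can. A call with a gripper value outside its range is refused whole. The fingers move at their own pace and stop on an object; the grip force is fixed at half the most. Time passes only in rows, so rows that repeat a pose let the fingers close, or fill a call up. It gives the time, the measured TCP pose, the force, the opening and the grip force at its end, in the units of the state.
- ctrl.get_obs(): the state, without advancing time (a new reading comes with each control period).
- ctrl.camera(name): name is "side" or "top"; returns the picture (400x640x3 uint8, red, green, blue); there is no depth.
- ctrl.calibration(name): a dict with "camera_matrix" (3x3 intrinsics, pixels), "D" ([k1, k2, p1, p2, k3] as OpenCV has them; the pictures are not rectified), "world_from_camera" (4x4, takes a point from camera to world coordinates). Camera axes: x right, y up, looking along -z (the intrinsics and any distortion apply to the point x, -y, -z); pixel columns grow to the right and rows downward; lengths in m; the calibration is good to about 2 mm. A picture is of the moment at which its call begins. calibration takes no time and is no camera call.
- ctrl.hand_in(): hands the job in; it is judged then, once.
The state is a dict: "time_s": time; "q": joint angles; "dq": joint speeds; "joint_efforts": joint torques, N m; "eef_pos": TCP position; "eef_rot": TCP orientation; "wrist_force": force on the tool from outside, world axes, zero at the start; "torque": the same for the moment, N m; "opening": opening from 0.0 (shut) to 1.0 (fully open); "grasp_force": force on a finger pad.
Only numpy, scipy, OpenCV 4.12 (cv2) and the standard library are available. Lean on these libraries where they do the work, as an engineer would, in place of code of your own. Each camera call takes 0.05 s, during which the arm holds its last target. There are 200 camera calls.

## Working session

There is one attempt and no reset: what is moved stays moved. The work goes in short steps, Python scripts to look and compute and a tool call to move; the robot and the scene stay as the last step left them, time stands still between calls to the robot, and variables do not carry over. Pictures are saved under pics/ and viewed, at most 10 in all, crops included, and the job is handed in when it is done.

Besides the shell and the picture viewer there is one more tool, called as name(argument=value, ...) on one line, values as JSON. send_rows: Moves the arm, as the interface text tells. Its arguments: {"type":"object","properties":{"dr":{"type":"array","items":{"type":"array","items":{"type":"number"}}},"xyz":{"type":"array","items":{"type":"array","items":{"type":"number"}}},"jaw":{"type":"array","items":{"type":"number"}}},"required":["dr","xyz","jaw"]}

```bash
mkdir -p pics; cat > h.py <<'E'
import numpy as np,cv2
from bench import ctrl
def cal(n):
    c=ctrl.calibration(n);return np.array(c["camera_matrix"]),np.array(c["D"]),np.array(c["world_from_camera"])
def ray(n,u,v):
    K,D,T=cal(n);p=cv2.undistortPoints(np.array([[[u,v]]],float),K,D)[0,0]
    d=T[:3,:3]@np.array([p[0],-p[1],-1]);return T[:3,3],d/np.linalg.norm(d)
def plane(n,u,v,z):
    o,d=ray(n,u,v);return o+d*(z-o[2])/d[2]
def proj(n,P):
    K,D,T=cal(n);q=T[:3,:3].T@(np.array(P,float)-T[:3,3]);q=q*[1,-1,-1]
    return cv2.projectPoints(q.reshape(1,1,3),np.zeros(3),np.zeros(3),K,D)[0].ravel()
def snap(n,f):
    im=cv2.cvtColor(np.array(ctrl.camera(n)),cv2.COLOR_RGB2BGR);cv2.imwrite(f,im);return im
E
python3 - <<'E'
from h import *
a=snap("top","pics/t0.png");b=snap("side","pics/s0.png")
o=ctrl.get_obs();print(o,ctrl.tip_extent)
for n in("top","side"):print(cal(n)[2])
E
```

```text
{'time_s': 0.1, 'q': array([ 9.96694724e-01,  1.81456887e-01,  1.60789872e+00, -1.42782939e-05,
        1.35378246e+00, -2.06314766e-01]), 'dq': array([ 0.00032474, -0.00108094, -0.00386507, -0.00037338,  0.00013747,
        0.00121138]), 'joint_efforts': array([-5.50282803e-04, -4.45876765e+01, -3.52238846e+01, -4.32856596e-04,
        3.94234565e-03, -3.81568850e-05]), 'eef_pos': array([0.20648369, 0.53615638, 0.24948424]), 'eef_rot': array([-2.87476016e-04,  1.82857151e-01,  9.83139189e-01, -7.17272811e-04]), 'wrist_force': array([0.08381197, 0.09699842, 0.42853597]), 'torque': array([ 0.00141687, -0.01637114, -0.02113071]), 'grasp_force': 0.0, 'opening': 1.0025731303536511} 0.019
[[-0.00288265  0.99698525 -0.07753778  0.4440509 ]
 [-0.99999315 -0.00269381  0.00253996  0.04811431]
 [ 0.00232343  0.07754457  0.99698618  1.40095534]
 [ 0.          0.          0.          1.        ]]
[[ 0.8593469  -0.286482    0.42361654  0.98533578]
 [ 0.51129233  0.49775456 -0.70058586 -0.68761259]
 [-0.01015183  0.81863818  0.57421988  0.77079665]
 [ 0.          0.          0.          1.        ]]
```

View pics/t0.png

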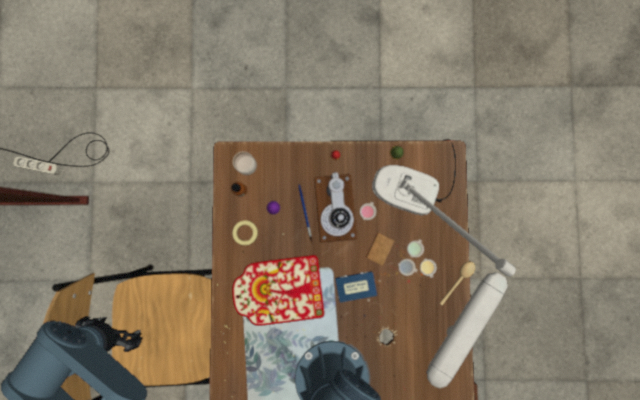

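View pics/s0.png

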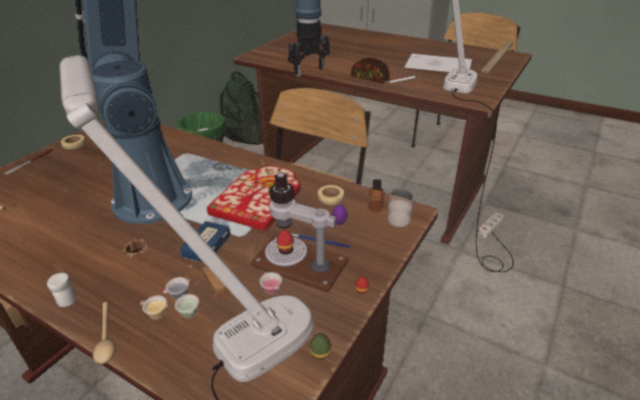

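Candidates for the egg: red on the wheel (side ~286,242), small red (side 362,285; top 336,155), purple (side 340,214; top 273,208), green (side 320,345; top 397,152). By the description it is the larger red one, on the wheel under the knobs at about (340,217) in the top view. I'll check that in a close crop and measure the knobs.

```bash
python3 - <<'E'
from h import *
a=cv2.imread("pics/t0.png");b=cv2.imread("pics/s0.png")
A=cv2.resize(a[165:250,300:390],None,fx=6,fy=6,interpolation=cv2.INTER_CUBIC)[:510,:400]
B=cv2.resize(b[165:275,250:330],None,fx=4.6,fy=4.6,interpolation=cv2.INTER_CUBIC)
h=max(A.shape[0],B.shape[0]);p=lambda i:cv2.copyMakeBorder(i,0,h-i.shape[0],0,0,0)
cv2.imwrite("pics/c0.png",np.hstack([p(A),p(B)]))
# dark blob in top view
m=(a.max(2)<75).astype(np.uint8);n,l,s,c=cv2.connectedComponentsWithStats(m[190:240,315:365])
for i in range(1,n):
  if s[i,4]>20:print(s[i],c[i]+[315,190])
m=(b.max(2)<60).astype(np.uint8);n,l,s,c=cv2.connectedComponentsWithStats(m[165:235,262:305])
for i in range(1,n):
  if s[i,4]>20:print('s',s[i]+[262,165,0,0,0],c[i]+[262,165])
print(plane("top",340,217,.2))
E
```

```text
[11  0  5  7 24] [327.95833333 192.625     ]
[ 15  19  20  19 212] [339.40566038 217.13207547]
s [275 175  12  15 121] [280.73553719 182.55371901]
s [270 186  24  17 236] [281.98728814 195.79237288]
[ 0.48076956 -0.01955286  0.2       ]
```

View pics/c0.png

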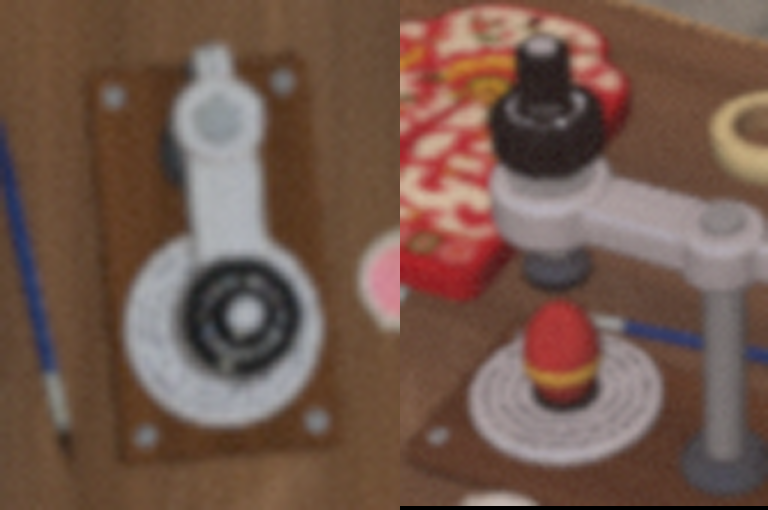

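The crop shows the red egg with a gold band upright on the wheel (side ~284,241), the cup hanging well above it (~284,224) and the stacked knobs above that (outer ~282,194). The choice is confirmed. Now to measure the axis.

```bash
python3 - <<'E'
from h import *
print("outer top",plane("top",339.9,217.6,.205)); print("cap top",plane("top",340.2,217.1,.245)); print("wheel top",plane("top",337.0,219.2,.036)); print("column", plane("top",335.8,184.2,.177))
print("side cap",plane("side",280.5,174.8,.245)); 
a=np.array
# outer knob silhouette center side view at z mid .2
print("side outer",plane("side",282,193.5,.200))
print("screws",[plane("top",300+x/6-.4,165+y/6-.4,.02).round(4) for x,y in((113,97),(283,82),(145,435),(317,421))])
P=[.481,-.0195]
for z in(.245,.212,.19,.13,.12,.11,.1,.09,.036):print(z,proj("side",P+[z]).round(1),proj("top",P+[z]).round(1))
E
```

```text
outer top [ 0.4790156  -0.01899236  0.205     ]
cap top [ 0.47913429 -0.01753198  0.245     ]
wheel top [ 0.47910663 -0.01959985  0.036     ]
column [ 0.57165773 -0.00993851  0.177     ]
side cap [ 0.48159684 -0.01954295  0.245     ]
side outer [ 0.48467029 -0.02303145  0.2       ]
screws [array([0.5989, 0.0365, 0.02  ]), array([ 0.6065, -0.0516,  0.02  ]), array([0.4247, 0.0207, 0.02  ]), array([ 0.4316, -0.0675,  0.02  ])]
0.245 [280.3 174.7] [341.  216.4]
0.212 [281.2 187.6] [340.2 216.8]
0.19 [281.8 196. ] [339.8 217. ]
0.13 [283.4 217.7] [338.6 217.7]
0.12 [283.6 221.2] [338.4 217.8]
0.11 [283.9 224.7] [338.2 217.9]
0.1 [284.1 228.1] [338. 218.]
0.09 [284.3 231.5] [337.9 218.1]
0.036 [285.6 249.1] [337.  218.6]
```

```bash
python3 - <<'E'
from h import *
b=cv2.imread("pics/s0.png")
for v in range(208,262):print(v,b[v,281:288].mean(0).round().astype(int),end=' ; ' if v%3 else '\n')
x=np.array([.480,-.0195]);C=cal("side")[2][:2,3];d=(C-x)/np.linalg.norm(C-x)
for z in(.125,.12,.115,.11,.105,.1):print(z,proj("side",list(x+d*.017)+[z]).round(2))
print('wheel near/far',[proj("side",list(x+s*d*.05)+[.036]).round(2) for s in(1,-1)],'crown',proj("side",list(x)+[.0933]), 'head bot')
o,dd=ray("side",284,228);print(np.degrees(np.arcsin(dd[2])))
E
```

```text
208 [152 151 162] ; 209 [170 166 175] ; 210 [175 169 177]
211 [165 161 171] ; 212 [147 146 157] ; 213 [138 138 150]
214 [137 135 148] ; 215 [136 136 148] ; 216 [135 135 147]
217 [135 133 146] ; 218 [128 127 138] ; 219 [105 105 115]
220 [90 90 97] ; 221 [78 76 83] ; 222 [75 71 77]
223 [81 75 79] ; 224 [82 75 79] ; 225 [76 70 74]
226 [58 55 61] ; 227 [44 46 58] ; 228 [47 56 76]
229 [52 64 97] ; 230 [ 50  60 118] ; 231 [ 51  56 144]
232 [ 53  55 161] ; 233 [ 54  56 168] ; 234 [ 54  56 168]
235 [ 52  54 166] ; 236 [ 55  57 166] ; 237 [ 54  55 167]
238 [ 55  56 167] ; 239 [ 54  55 167] ; 240 [ 53  55 166]
241 [ 53  55 167] ; 242 [ 54  55 167] ; 243 [ 53  54 165]
244 [ 51  54 161] ; 245 [ 51  71 160] ; 246 [ 59 109 173]
247 [ 60 123 173] ; 248 [ 54 102 155] ; 249 [ 47  69 131]
250 [ 42  47 112] ; 251 [39 41 95] ; 252 [39 41 72]
253 [54 55 68] ; 254 [ 95  94 104] ; 255 [129 128 139]
256 [137 134 144] ; 257 [142 141 153] ; 258 [140 138 150]
259 [137 135 147] ; 260 [143 141 152] ; 261 [141 139 148]
0.125 [283.46 223.98]
0.12 [283.59 225.73]
0.115 [283.71 227.47]
0.11 [283.84 229.2 ]
0.105 [283.96 230.92]
0.1 [284.08 232.63]
wheel near/far [array([286.3 , 263.39]), array([284.29, 235.53])] crown [283.90894542 230.21401519] head bot
-38.695068632003796
```

```bash
cat >> h.py <<'E'
from scipy.spatial.transform import Rotation as R
def to(P):
    o=ctrl.get_obs();w=o["eef_rot"];r=R.from_quat([w[1],w[2],w[3],w[0]])
    print("t",round(o["time_s"],2),"pos",o["eef_pos"].round(4),"q",o["q"].round(3),"F",o["wrist_force"].round(2),"T",o["torque"].round(3),"open",round(o["opening"],3),"g",round(o["grasp_force"],1))
    print("axes\n",r.as_matrix().round(3));print("shift cm",(100*(r.as_matrix().T@(np.array(P)-o["eef_pos"]))).round(2))
E
python3 -c "
from h import *
to([.480,-.0195,.30])"
```

```text
t 0.1 pos [0.2065 0.5362 0.2495] q [ 0.997  0.181  1.608 -0.     1.354 -0.206] F [0.08 0.1  0.43] T [ 0.001 -0.016 -0.021] open 1.003 g 0.0
axes
 [[-0.933  0.36  -0.001]
 [ 0.36   0.933 -0.001]
 [ 0.    -0.002 -1.   ]]
shift cm [-45.5  -42.02  -5.  ]
```

send_rows(dr=[[0,0,0],[0,0,0],[0,0,0],[0,0,0],[0,0,0],[0,0,0],[0,0,0],[0,0,0]], xyz=[[-2,-2,-3],[-6,-5.5,-5],[-10,-9.2,-5],[-14,-13,-5],[-18,-16.6,-5],[-22,-20.3,-5],[-26,-24,-5],[-30,-27.7,-5]], jaw=[100,100,100,100,100,100,100,100])

```text
time_s: 1.1
eef_pos: [0.3873, 0.1686, 0.3001]
eef_rot: [0.0, 0.183, 0.983, 0.0]
wrist_force: [1.8, -0.3, -0.3]
opening: 0.998
grasp_force: 0.0
```

send_rows(dr=[[0,0,0],[0,0,0],[0,0,0],[0,0,0],[0,0,0],[0,0,0],[0,0,0],[0,0,0]], xyz=[[-4,-3.7,0],[-8,-7.4,0],[-12,-11.1,0],[-14.5,-13.5,0],[-15.5,-14.3,0],[-15.5,-14.3,0],[-15.5,-14.3,0],[-15.5,-14.3,0]], jaw=[100,100,100,100,100,100,100,100])

```text
time_s: 2.1
eef_pos: [0.48, -0.0178, 0.3004]
eef_rot: [0.0, 0.182, 0.983, 0.0]
wrist_force: [1.3, 0.2, 1.3]
opening: 1.002
grasp_force: 0.0
```

```bash
python3 -c "
from h import *
to([.480,-.0195,.20])
a=snap('top','pics/t1.png');b=snap('side','pics/s1.png')
A=cv2.resize(a[150:270,280:400],None,fx=4,fy=4,interpolation=cv2.INTER_CUBIC);B=cv2.resize(b[110:260,220:300],None,fx=3.2,fy=3.2,interpolation=cv2.INTER_CUBIC)
cv2.imwrite('pics/c1.png',np.hstack([A,B]))"
```

```text
t 2.1 pos [ 0.48   -0.0178  0.3004] q [-0.285 -0.078  1.775  0.     1.444 -1.49 ] F [1.33 0.18 1.32] T [-0.032 -0.039  0.003] open 1.002 g 0.0
axes
 [[-0.934  0.358  0.   ]
 [ 0.358  0.934  0.   ]
 [-0.     0.    -1.   ]]
shift cm [-0.06 -0.16 10.04]
```

View pics/c1.png

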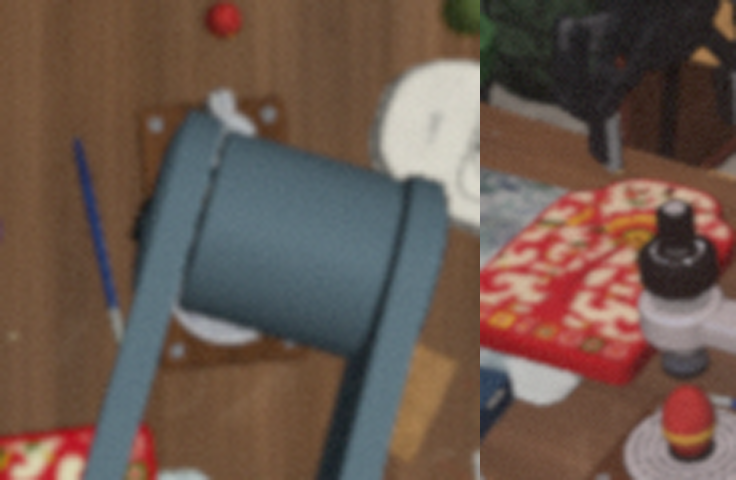

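The fingers straddle the knob axis in the side view (tips near 259,160 and ~300,167, knob between them). Descending with the jaws open, then gripping the outer knob.

send_rows(dr=[[0,0,0],[0,0,0],[0,0,0],[0,0,0],[0,0,0],[0,0,0],[0,0,0],[0,0,0]], xyz=[[-0.1,-0.15,2],[-0.1,-0.15,4],[-0.1,-0.15,6],[-0.1,-0.15,7.5],[-0.1,-0.15,8.5],[-0.1,-0.15,9.5],[-0.1,-0.15,9.9],[-0.1,-0.15,9.9]], jaw=[100,100,100,100,100,100,100,100])

```text
time_s: 3.2
eef_pos: [0.4807, -0.0207, 0.2012]
eef_rot: [-0.0, 0.183, 0.983, 0.0]
wrist_force: [0.5, -0.6, 0.1]
opening: 0.994
grasp_force: 0.0
```

send_rows(dr=[[0,0,0],[0,0,0],[0,0,0],[0,0,0],[0,0,0],[0,0,0],[0,0,0],[0,0,0]], xyz=[[0,0,0],[0,0,0],[0,0,0],[0,0,0],[0,0,0],[0,0,0],[0,0,0],[0,0,0]], jaw=[90,80,72,66,60,56,52,48])

```text
time_s: 4.2
eef_pos: [0.4815, -0.0193, 0.2025]
eef_rot: [0.001, 0.183, 0.983, 0.001]
wrist_force: [-0.0, 7.3, 7.3]
opening: 0.612
grasp_force: 61.1
```

```bash
python3 -c "
from h import *
to([.480,-.0195,.20])"
```

```text
t 4.2 pos [ 0.4815 -0.0193  0.2025] q [-0.289  0.019  1.885  0.003  1.236 -1.493] F [-0.    7.33  7.28] T [ 1.361  0.028 -0.009] open 0.612 g 61.1
axes
 [[-0.933  0.359  0.002]
 [ 0.359  0.933  0.003]
 [-0.001  0.003 -1.   ]]
shift cm [ 0.13 -0.07  0.25]
```

send_rows(dr=[[0,0,0.5],[0,0,1.5],[0,0,2.5],[0,0,3.5],[0,0,4.5],[0,0,5.5],[0,0,6.5],[0,0,7.5]], xyz=[[0,0.1,0],[0,0.15,0],[0,0.15,0],[0,0.15,0],[0,0.15,0],[0,0.15,0],[0,0.15,0],[0,0.15,0]], jaw=[48,48,48,48,48,48,48,48])

```text
time_s: 5.2
eef_pos: [0.4806, -0.0203, 0.2025]
eef_rot: [-0.0, 0.546, 0.838, -0.001]
wrist_force: [-7.6, -3.5, 11.5]
opening: 0.606
grasp_force: 61.5
```

```bash
python3 -c "
from h import *
to([.480,-.0195,.20])"
```

```text
t 5.2 pos [ 0.4806 -0.0203  0.2025] q [-0.288  0.02   1.884 -0.003  1.238 -0.702] F [-7.63 -3.52 11.49] T [-0.487  1.364  0.247] open 0.606 g 61.5
axes
 [[-0.403  0.915 -0.002]
 [ 0.915  0.403 -0.002]
 [-0.002 -0.003 -1.   ]]
shift cm [ 0.1  -0.02  0.25]
```

send_rows(dr=[[0,0,1],[0,0,2],[0,0,3],[0,0,4.2],[0,0,5.4],[0,0,6.6],[0,0,7.8],[0,0,8.5]], xyz=[[0,-0.1,0],[0,-0.1,0],[0,-0.1,0],[0,-0.1,0],[0,-0.1,0],[0,-0.1,0],[0,-0.1,0],[0,-0.1,0]], jaw=[48,48,48,48,48,48,48,48])

```text
time_s: 6.2
eef_pos: [0.4787, -0.0203, 0.2024]
eef_rot: [-0.0, 0.854, 0.521, -0.002]
wrist_force: [-13.6, -1.3, 15.4]
opening: 0.617
grasp_force: 61.9
```

```bash
python3 -c "
from h import *
b=snap('side','pics/s2.png')
to([.480,-.0195,.20])
for v in range(212,250):print(v,b[v,281:288].mean(0).round().astype(int),end=' ; ' if v%3 else '\n')
cv2.imwrite('pics/c2.png',cv2.resize(b[165:275,240:340],None,fx=5,fy=5,interpolation=cv2.INTER_CUBIC))
"
```

```text
t 6.25 pos [ 0.4788 -0.0203  0.2024] q [-0.289  0.017  1.887 -0.003  1.241  0.189] F [-11.81  -1.62  14.43] T [-0.274  1.988  0.142] open 0.611 g 61.9
axes
 [[ 0.459  0.888 -0.004]
 [ 0.888 -0.459 -0.002]
 [-0.003 -0.003 -1.   ]]
shift cm [0.13 0.07 0.24]
212 [147 145 157] ; 213 [139 138 150]
214 [138 137 149] ; 215 [138 137 150] ; 216 [137 136 148]
217 [135 134 146] ; 218 [128 128 139] ; 219 [110 110 119]
220 [103 103 111] ; 221 [106 107 113] ; 222 [106 106 113]
223 [106 107 114] ; 224 [105 105 112] ; 225 [101 101 107]
226 [ 93  93 100] ; 227 [87 86 94] ; 228 [79 77 83]
229 [79 74 78] ; 230 [82 75 79] ; 231 [84 77 79]
232 [78 72 75] ; 233 [56 53 60] ; 234 [42 44 73]
235 [ 46  47 117] ; 236 [ 53  54 153] ; 237 [ 55  56 165]
238 [ 55  57 168] ; 239 [ 54  56 167] ; 240 [ 53  55 166]
241 [ 52  56 167] ; 242 [ 52  54 166] ; 243 [ 54  56 167]
244 [ 53  55 162] ; 245 [ 53  72 161] ; 246 [ 60 111 175]
247 [ 61 125 174] ; 248 [ 55 103 156] ; 249 [ 46  69 131]
```

View pics/c2.png

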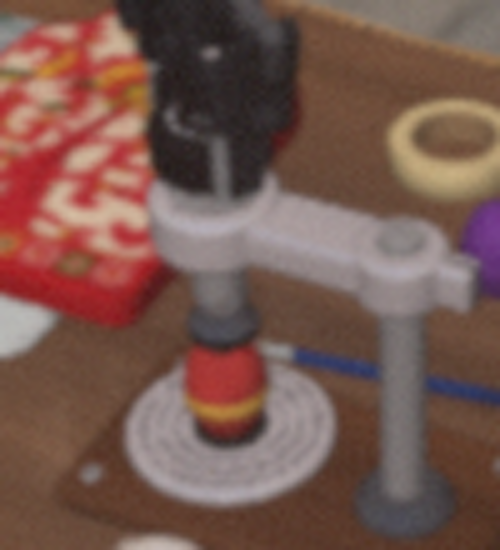

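The side crop shows the cup's lower edge at about (284,234.7), just above the visible red of the egg, 7.0 px lower than before. That is about 20 mm, so there was no slip. I'll check the row bias on the wheel rim before the last bit.

```bash
python3 -c "
from h import *
b=cv2.imread('pics/s0.png').astype(float).mean(2)
print('near',[(v,round(b[v,284:289].mean())) for v in range(260,270)])
x=np.array([.480,-.0195]);C=cal('side')[2][:2,3];d=(C-x)/np.linalg.norm(C-x);n=np.array([-d[1],d[0]])
print([proj('side',list(x+s*n*.05)+[.036]).round(1) for s in(1,-1)],[proj('side',list(x+s*d*.05)+[z]).round(1) for s,z in((1,.036),(1,.026),(-1,.036))])
m=(b>115).astype(np.uint8)[232:270,260:312]
n,l,s,c=cv2.connectedComponentsWithStats(m);i=1+s[1:,4].argmax();print(s[i]+[260,232,0,0,0])
r=cv2.imread('pics/s0.png').astype(int);k=((r[...,2]>110)&(r[...,2]-r[...,1]>60))[226:256,270:300].astype(np.uint8)
n,l,s,c=cv2.connectedComponentsWithStats(k);i=1+s[1:,4].argmax();print('egg',s[i]+[270,226,0,0,0],c[i]+[270,226])
g=cv2.cvtColor(cv2.imread('pics/s2.png'),cv2.COLOR_BGR2GRAY)
for v in(230,231,232,233,234,235):print(v,g[v,270:300])
"
```

```text
near [(260, 145), (261, 143), (262, 154), (263, 168), (264, 163), (265, 134), (266, 93), (267, 70), (268, 65), (269, 66)]
[array([306.2, 247.2]), array([264.1, 250.7])] [array([286.3, 263.4]), array([286.5, 266.6]), array([284.3, 235.5])]
[265 238  42  28 690]
egg [277 230  15  17 202] [284.03960396 238.3960396 ]
230 [77 77 79 76 79 77 74 71 69 76 76 78 75 78 76 79 78 76 77 72 67 63 69 78
 78 81 80 80 80 80]
231 [74 74 71 76 77 77 72 68 62 67 75 79 78 78 82 78 76 77 70 61 52 58 72 80
 74 77 78 80 83 78]
232 [76 73 72 72 72 73 74 65 59 55 64 73 74 73 75 78 74 68 58 52 55 73 82 86
 84 80 78 79 79 78]
233 [ 79  71  74  74  74  71  72  69  62  51  53  56  56  58  58  56  54  52
  52  51  70  90 104 110 101  95  94  92  84  77]
234 [ 76  74  77  74  72  66  65  68  70  67  62  58  54  51  49  44  55  55
  57  62  74  92 113 129 137 132 131 123  98  79]
235 [ 77  75  74  71  69  68  69  73  79  79  77  73  68  65  61  63  69  77
  74  67  71  84 106 128 138 140 143 132 107  75]
```

send_rows(dr=[[0,0,0.6],[0,0,1.2],[0,0,1.8],[0,0,2.4],[0,0,2.6],[0,0,2.6],[0,0,2.6],[0,0,2.6]], xyz=[[0,-0.1,0],[0,-0.1,-0.05],[0,-0.1,-0.05],[0,-0.1,-0.05],[0,-0.1,-0.05],[0,-0.1,-0.05],[0,-0.1,-0.05],[0,-0.1,-0.05]], jaw=[48,48,48,48,48,48,48,48])

```text
time_s: 7.25
eef_pos: [0.4782, -0.02, 0.2025]
eef_rot: [0.0, 0.916, 0.402, -0.002]
wrist_force: [-9.5, -2.1, 10.4]
opening: 0.609
grasp_force: 61.5
```

```bash
python3 -c "
from h import *
b=snap('side','pics/s3.png')
to([.480,-.0195,.20])
for v in range(228,242):print(v,b[v,281:288].mean(0).round().astype(int),end=' ; ' if v%3 else '\n')
"
```

```text
t 7.3 pos [ 0.4782 -0.02    0.2025] q [-0.289  0.015  1.889 -0.003  1.24   0.456] F [-10.11  -2.23   9.76] T [-0.423  1.451  0.065] open 0.614 g 61.5
axes
 [[ 0.677  0.736 -0.003]
 [ 0.736 -0.677 -0.002]
 [-0.003 -0.001 -1.   ]]
shift cm [0.16 0.1  0.25]
228 [91 90 97]
229 [80 78 85] ; 230 [78 73 78] ; 231 [82 75 78]
232 [83 75 79] ; 233 [78 71 74] ; 234 [61 57 64]
235 [45 47 74] ; 236 [ 45  46 117] ; 237 [ 53  54 154]
238 [ 55  56 166] ; 239 [ 55  57 167] ; 240 [ 54  57 167]
241 [ 54  56 167] ;
```

send_rows(dr=[[0,0,0],[0,0,0],[0,0,0],[0,0,0],[0,0,0],[0,0,0],[0,0,0],[0,0,0]], xyz=[[0,0,0],[0,0,0],[0,0,0],[0,0,0],[0,0,0],[0,0,-0.8],[0,0,-2],[0,0,-3.5]], jaw=[70,80,90,100,100,100,100,100])

```text
time_s: 8.3
eef_pos: [0.4796, -0.0193, 0.238]
eef_rot: [0.0, 0.916, 0.401, 0.0]
wrist_force: [-0.2, 0.4, 0.5]
opening: 0.998
grasp_force: 0.0
```

send_rows(dr=[[0,0,-1.5],[0,0,-3.2],[0,0,-4.9],[0,0,-6.6],[0,0,-8.3],[0,0,-10],[0,0,-11.7],[0,0,-13]], xyz=[[0,0,0],[0,0,0],[0,0,0],[0,0,0],[0,0,0],[0,0,0],[0,0,0],[0,0,0]], jaw=[100,100,100,100,100,100,100,100])

```text
time_s: 9.3
eef_pos: [0.4798, -0.0194, 0.2381]
eef_rot: [0.001, 0.457, 0.889, 0.0]
wrist_force: [0.4, 0.1, 0.3]
opening: 1.003
grasp_force: 0.0
```

```bash
python3 -c "
from h import *
b=snap('side','pics/s4.png')
to([.4796,-.0188,.24])
for v in range(228,242):print(v,b[v,281:288].mean(0).round().astype(int),end=' ; ' if v%3 else '\n')
"
```

```text
t 9.35 pos [ 0.4798 -0.0194  0.238 ] q [-0.288 -0.025  1.852  0.     1.312 -0.915] F [-0.21  0.12 -0.49] T [-0.007 -0.049 -0.027] open 0.995 g 0.0
axes
 [[-0.586  0.81   0.001]
 [ 0.81   0.586 -0.   ]
 [-0.001  0.001 -1.   ]]
shift cm [ 0.06  0.02 -0.2 ]
228 [93 90 98]
229 [82 79 86] ; 230 [78 73 79] ; 231 [82 75 79]
232 [84 76 79] ; 233 [77 71 74] ; 234 [59 56 63]
235 [46 46 74] ; 236 [ 47  48 119] ; 237 [ 53  54 155]
238 [ 53  56 165] ; 239 [ 55  57 168] ; 240 [ 53  55 166]
241 [ 53  55 167] ;
```

send_rows(dr=[[0,0,0],[0,0,0],[0,0,0],[0,0,0],[0,0,0],[0,0,0],[0,0,0],[0,0,0]], xyz=[[0.05,0,-0.2],[0.05,0,-0.2],[0.05,0,-0.2],[0.05,0,-0.2],[0.05,0,-0.2],[0.05,0,-0.2],[0.05,0,-0.2],[0.05,0,-0.2]], jaw=[80,65,50,40,32,26,22,18])

```text
time_s: 10.35
eef_pos: [0.4795, -0.0186, 0.2391]
eef_rot: [0.0, 0.459, 0.888, 0.0]
wrist_force: [1.7, 3.0, 2.4]
opening: 0.281
grasp_force: 59.0
```

```bash
python3 -c "
from h import *
to([.4796,-.0188,.24])
"
```

```text
t 10.35 pos [ 0.4795 -0.0186  0.2391] q [-2.870e-01 -2.600e-02  1.852e+00  1.000e-03  1.315e+00 -9.040e-01] F [1.7  3.03 2.43] T [ 0.515 -0.244 -0.02 ] open 0.281 g 59.0
axes
 [[-0.578  0.816  0.001]
 [ 0.816  0.578  0.   ]
 [-0.     0.001 -1.   ]]
shift cm [-0.02  0.   -0.09]
```

send_rows(dr=[[0,0,0.35],[0,0,0.7],[0,0,1.05],[0,0,1.4],[0,0,1.75],[0,0,2.1],[0,0,2.45],[0,0,2.8]], xyz=[[0,0,0],[0,0,0],[0,0,0],[0,0,0],[0,0,0],[0,0,0],[0,0,0],[0,0,0]], jaw=[18,18,18,18,18,18,18,18])

```text
time_s: 11.35
eef_pos: [0.4794, -0.0187, 0.239]
eef_rot: [0.0, 0.585, 0.811, 0.0]
wrist_force: [2.7, 4.6, 4.2]
opening: 0.282
grasp_force: 59.2
```

```bash
cat > r.py <<'E'
from h import *
o=ctrl.get_obs();b=ctrl.camera("side");o2=ctrl.get_obs()
for k in(o,o2):print(round(k["time_s"],2),"q6",k["q"][5].round(4),"yaw",round(k["q"][5]-k["q"][0],4),"T",k["torque"].round(4),"F",k["wrist_force"].round(1),"e6",k["joint_efforts"][5].round(4),k["eef_pos"].round(4),round(k["opening"],3))
g=np.array(b)[228:242,281:288,0].mean(1).round().astype(int);print(g)
E
python3 r.py
```

```text
11.35 q6 -0.6083 yaw -0.321 T [ 0.7466 -0.3565  0.1456] F [2.7 4.6 4.2] e6 -0.2657 [ 0.4794 -0.0187  0.239 ] 0.282
11.4 q6 -0.6068 yaw -0.3194 T [ 0.7267 -0.331   0.0471] F [2.3 4.4 3.5] e6 0.0163 [ 0.4793 -0.0187  0.239 ] 0.281
[100  90  81  78  80  78  65  67 105 148 166 168 167 168]
```

send_rows(dr=[[0,0,0.35],[0,0,0.7],[0,0,1.05],[0,0,1.4],[0,0,1.75],[0,0,2.1],[0,0,2.45],[0,0,2.8]], xyz=[[0,0,0],[0,0,0],[0,0,0],[0,0,0],[0,0,0],[0,0,0],[0,0,0],[0,0,0]], jaw=[18,18,18,18,18,18,18,18])

```text
time_s: 12.4
eef_pos: [0.4793, -0.0187, 0.239]
eef_rot: [0.0, 0.697, 0.717, 0.0]
wrist_force: [1.6, 4.4, 4.7]
opening: 0.277
grasp_force: 59.3
```

```bash
python3 r.py
```

```text
12.4 q6 -0.3152 yaw -0.0278 T [ 0.745  -0.3091  0.1386] F [1.6 4.4 4.7] e6 -0.25 [ 0.4793 -0.0187  0.239 ] 0.277
12.45 q6 -0.3136 yaw -0.0262 T [ 0.7337 -0.3099  0.0799] F [2.2 4.5 5. ] e6 0.0318 [ 0.4793 -0.0187  0.239 ] 0.283
[104  95  84  80  79  77  68  63  95 145 165 168 168 166]
```

send_rows(dr=[[0,0,0.35],[0,0,0.7],[0,0,1.05],[0,0,1.4],[0,0,1.75],[0,0,2.1],[0,0,2.45],[0,0,2.8]], xyz=[[0,0,0],[0,0,0],[0,0,0],[0,0,0],[0,0,0],[0,0,0],[0,0,0],[0,0,0]], jaw=[18,18,18,18,18,18,18,18])

```text
time_s: 13.45
eef_pos: [0.4793, -0.0187, 0.239]
eef_rot: [-0.0, 0.794, 0.607, 0.0]
wrist_force: [2.3, 3.6, 4.4]
opening: 0.288
grasp_force: 59.3
```

```bash
python3 r.py
```

```text
13.45 q6 -0.022 yaw 0.2654 T [ 0.7391 -0.2548  0.1293] F [2.3 3.6 4.4] e6 -0.25 [ 0.4793 -0.0187  0.239 ] 0.288
13.5 q6 -0.0204 yaw 0.267 T [ 0.742  -0.2502  0.1079] F [1.3 4.8 4.1] e6 0.032 [ 0.4792 -0.0187  0.239 ] 0.286
[106  99  85  79  80  77  68  63  95 145 164 168 168 167]
```

The cup edge stopped moving between the last two readings while the shank kept on, so the end play is now being taken up. I'll use smaller steps from here, at the same speed.

send_rows(dr=[[0,0,0],[0,0,0],[0,0,0],[0,0,0],[0,0,0.35],[0,0,0.7],[0,0,1.05],[0,0,1.4]], xyz=[[0,0,0],[0,0,0],[0,0,0],[0,0,0],[0,0,0],[0,0,0],[0,0,0],[0,0,0]], jaw=[18,18,18,18,18,18,18,18])

```text
time_s: 14.5
eef_pos: [0.4792, -0.0187, 0.239]
eef_rot: [-0.0, 0.837, 0.547, 0.0]
wrist_force: [1.8, 4.9, 4.4]
opening: 0.279
grasp_force: 59.3
```

```bash
python3 r.py
```

```text
14.5 q6 0.1246 yaw 0.412 T [ 0.7935 -0.2865  0.1516] F [1.8 4.9 4.4] e6 -0.2498 [ 0.4792 -0.0187  0.239 ] 0.279
14.55 q6 0.1262 yaw 0.4136 T [ 0.7711 -0.2502  0.1236] F [1.6 4.6 4.7] e6 0.0322 [ 0.4792 -0.0187  0.2391] 0.285
[103  94  83  79  79  77  68  63  94 145 165 168 167 166]
```

send_rows(dr=[[0,0,0],[0,0,0],[0,0,0],[0,0,0],[0,0,0.35],[0,0,0.7],[0,0,1.05],[0,0,1.4]], xyz=[[0,0,0],[0,0,0],[0,0,0],[0,0,0],[0,0,0],[0,0,0],[0,0,0],[0,0,0]], jaw=[18,18,18,18,18,18,18,18])

```text
time_s: 15.55
eef_pos: [0.4792, -0.0186, 0.239]
eef_rot: [-0.0, 0.875, 0.485, 0.0]
wrist_force: [2.2, 5.2, 4.6]
opening: 0.278
grasp_force: 59.4
```

```bash
python3 r.py
```

```text
15.55 q6 0.2712 yaw 0.5585 T [ 0.7594 -0.2221  0.1379] F [2.2 5.2 4.6] e6 -0.2267 [ 0.4792 -0.0186  0.239 ] 0.278
15.6 q6 0.2728 yaw 0.5601 T [ 0.7588 -0.2263  0.0833] F [1.4 5.2 5.3] e6 0.056 [ 0.4792 -0.0186  0.239 ] 0.283
[100  94  82  80  78  78  69  63  95 145 164 168 167 167]
```

Joint 6 effort is the clean signal. It read −0.266 free, −0.250 at touch (about 6 N), and now −0.227, so about 16 N. Another ~0.1 rad should give about 25 N.

send_rows(dr=[[0,0,0],[0,0,0],[0,0,0],[0,0,0],[0,0,0],[0,0,0.35],[0,0,0.7],[0,0,1.05]], xyz=[[0,0,0],[0,0,0],[0,0,0],[0,0,0],[0,0,0],[0,0,0],[0,0,0],[0,0,0]], jaw=[18,18,18,18,18,18,18,18])

```text
time_s: 16.6
eef_pos: [0.4792, -0.0186, 0.239]
eef_rot: [-0.0, 0.9, 0.436, 0.0]
wrist_force: [1.9, 5.0, 4.9]
opening: 0.283
grasp_force: 59.4
```

```bash
python3 r.py
```

```text
16.6 q6 0.3811 yaw 0.6685 T [ 0.845  -0.2208  0.2015] F [1.9 5.  4.9] e6 -0.201 [ 0.4792 -0.0186  0.239 ] 0.283
16.65 q6 0.3827 yaw 0.67 T [ 0.7685 -0.2045  0.1765] F [2.  5.1 5. ] e6 0.082 [ 0.4792 -0.0186  0.239 ] 0.282
[ 98  92  83  80  79  78  70  63  92 143 165 167 166 168]
```

Both signals agree at about 26 N. Now letting go and rising.

send_rows(dr=[[0,0,0],[0,0,0],[0,0,0],[0,0,0],[0,0,0],[0,0,0],[0,0,0],[0,0,0]], xyz=[[0,0,0],[0,0,0],[0,0,0],[0,0,0],[0,0,0],[0,0,-1],[0,0,-3],[0,0,-5]], jaw=[40,55,70,80,80,80,80,80])

```text
time_s: 17.65
eef_pos: [0.4792, -0.0189, 0.29]
eef_rot: [0.0, 0.899, 0.437, 0.0]
wrist_force: [0.6, -0.5, -0.7]
opening: 0.798
grasp_force: 0.0
```

send_rows(dr=[[0,0,0],[0,0,0],[0,0,0],[0,0,0],[0,0,0],[0,0,0],[0,0,0],[0,0,0]], xyz=[[0,0,-2],[0,0,-4],[0,0,-6],[0,0,-6],[0,0,-6],[0,0,-6],[0,0,-6],[0,0,-6]], jaw=[80,80,80,80,80,80,80,80])

```text
time_s: 18.65
eef_pos: [0.479, -0.0188, 0.3484]
eef_rot: [-0.0, 0.899, 0.437, -0.0]
wrist_force: [-0.0, 0.1, 0.4]
opening: 0.803
grasp_force: 0.0
```

```bash
python3 r.py; python3 -c "
from h import *
b=snap('side','pics/s9.png');cv2.imwrite('pics/c9.png',cv2.resize(b[120:300,220:400],None,fx=3,fy=3,interpolation=cv2.INTER_CUBIC))"
```

```text
18.65 q6 0.3787 yaw 0.6662 T [ 0.0105  0.0097 -0.0019] F [-0.   0.1  0.4] e6 -0.0 [ 0.479  -0.0188  0.3484] 0.803
18.7 q6 0.3788 yaw 0.6663 T [-0.0716  0.0313  0.007 ] F [-0.7  0.3  0.1] e6 0.0 [ 0.4791 -0.0188  0.3485] 0.798
[101  94  82  79  81  78  71  62  92 144 165 169 168 168]
```

View pics/c9.png

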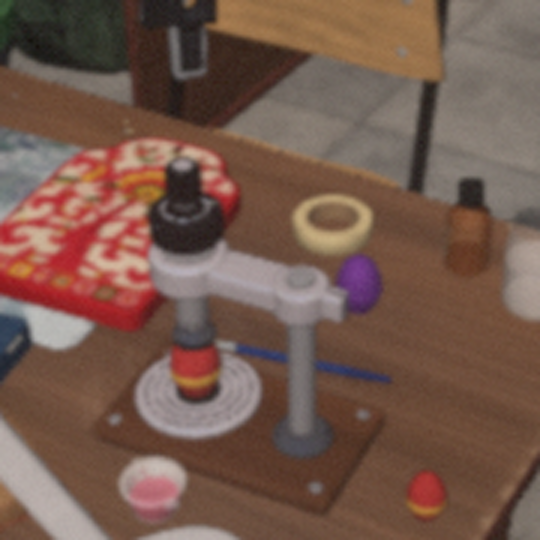

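The crop shows the egg upright with the cup seated on it (~284,234), the gripper clear above, and the bystanders in view apparently where they were. Handing in.

```bash
python3 -c "
from bench import ctrl
print(ctrl.hand_in())"
```

```text
the job is handed in; nothing more can be done
None
```

The egg is clamped at about 26 N, estimated from wrist torque and joint-6 effort; the stand is released and the job handed in at about 19 s, though the hand-in gave no verdict.

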